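# Set the spring jig to its gauge plate

## Robot

A 6-joint arm with a two-finger parallel gripper is mounted at the origin on a cart in front of the work surface, level with it; the furniture and walls round the work are solid. World frame = base frame: x ahead of the robot, y to its left, z up, the work surface at z = 0. Lengths are in mm, angles in rad, forces in N, time in s.
With the tool pointing down it reaches from about 350 to 775 mm from the base axis. Payload 7.3 kg.
Tool frame: the origin (TCP) lies midway between the tips of the shut fingers; the grasp point (between the pads) lies 19 mm behind it (grip_depth is the distance from the TCP to the grasp point, in mm); z points along the fingers, y is the direction in which the jaws open and shut (so a half turn about z gives the same grasp; the last joint's range is limited). The gripper opens to 92 mm and grips with 3 to 60 N. Pads are 19 mm wide; open, the fingers measure 130 mm over their backs; the gripper's body (75 mm by 190 mm) begins 47 mm behind the grasp point.
Start: joints at [-1.495, 0.342, 1.524, -0, 1.275, -0.146], TCP at [115.514, -512.154, 226.741] pointing down, gripper open.
Joint ranges: [-2.53, 2.53], [-0.77, 2.02], [0.04, 2.7], [-1, 4.14], [0.28, 2.66], [-3.11, 3.11]. Speed limits (rad/s): [2.57, 2.57, 3.14, 3.14, 3.14, 3.14].

## Interface

Orientations are given as [roll, pitch, yaw] about the fixed x, y, z axes, in that order (R = Rz(yaw) Ry(pitch) Rx(roll)).
In Python, from plant import get_obs, capture, close_job, spot_in, silhouettes, mark_of, grip_depth gives the robot as it stands.
- The arm moves only by the tool servo_tool, never from a script. Its arguments are lists of equal length, an entry for each row: "slide": the shift along the tool's x, y, z normalised to -1 to 1, where 1 is 20 cm, a list of three; "rot": the turn, a rotation vector about the tool's x, y, z normalised to -1 to 1, where 1 is pi rad, a list of three; "claw": the finger opening in mm, from 0 to 91.8. A call has 1 to 5 rows; each row is the pose to reach, as a shift and turn from the pose commanded when the call began, along the tool's axes at that moment, turning the shorter way round; what a row does not reach only later rows make up. A row lasts 1/8 s, in which the tool goes at most 62.5 mm and 10.7 degrees, less where a joint would pass 70% of its speed; a pose out of reach is approached as far as the arm can. A call with a number of a shift or a turn outside -1 to 1 is refused whole. A call with a gripper value outside its range is refused whole. The fingers move at their own pace and stop on an object; the grip force is fixed at half the most. Time passes only in rows, so rows that repeat a pose let the fingers close. It gives the time, the measured TCP pose, the force and the opening at its end, in the units of the state.
- get_obs(): the state, without advancing time (a new reading comes with each control period).
- capture(name): name is "scene" or "side" or "wrist"; returns a dict with "frame" (384x512x3 uint8, red, green, blue), "depth" (384x512 float32, mm along the optical axis (not along the pixel's ray), 0 where there is no reading), "vertical_fov" (degrees; the focal length in pixels is half the picture's height over the tangent of half this angle, whatever the lens; pixels are square), "cx", "cy" (the principal point, pixels), "position" and "rotation" of the camera in the world. Camera axes: x right, y down, z forward; pixel columns grow to the right and rows downward; lengths in mm; the calibration is good to about 2 mm. The wrist camera is an equidistant fisheye: a pixel r from the principal point sees the ray r / f radians off the axis. A picture is of the moment at which its call begins.
- close_job(): hands the job in, once; it reports no verdict.
Trained networks look in the newest picture that a camera, given by its name, has taken for a name from the list of things; names that differ only in an ending like _2 or _b are one class to them, and where a whole thing is asked for, a point or a joint stands for the part that bears it (a point fixed in the world has none). Each returns a list of dicts, best first, with "confidence" (0 to 1); they miss things now and then, are a little off and sometimes report something else, mostly with a low value. They report only what shows in the picture. A call takes as long as a camera call.
- spot_in(query, camera): "box" ([left, top, right, bottom] in pixels, round what is visible of it).
- silhouettes(query, camera): "pixels" (384x512 bool, what is visible of it) and "box" ([left, top, right, bottom] in pixels, round what is visible of it).
- mark_of(query, camera): "xy" ([column, row] in pixels: a listed point, or the origin of a listed thing).
The state is a dict: "time": time; "joint_positions": joint angles; "dq": joint speeds; "tau": joint torques, N m; "tool_pos": TCP position; "tcp_rot": TCP orientation; "contact_force": force on the tool from outside, world axes, zero at the start; "moment": the same for the moment, N m; "grip_width": finger opening in mm.
Only numpy, scipy, OpenCV 4.12 (cv2) and the standard library are available. Lean on these libraries where they do the work, as an engineer would, in place of code of your own. Each camera call takes 0.05 s, during which the arm holds its last target. There are 200 camera calls.

## Task

Set up the spring check: take the notched gauge plate out of the wooden rack and slide it down into the metal slot on the jig, fully home, and let go of it while the rod is still in. Then pull the sprung rod out by its T-handle until its pointer stands at the middle of the notch in the plate, and finish while holding it there still, against the spring. Leave the plate seated and the cup and the white jar alone.

Things in the scene. Friction and masses are not known exactly. Their poses are not given: they have to be found in the camera images.
- gauge_plate: loose bare aluminium plate, 80 (its x) x 8 (its y) x 70 mm (its z, up), about 0.12 kg, standing on its long edge in one of the rack's two grooves; origin at its centre. A square notch, 20 mm wide and 14 mm deep, is cut in the middle of its top edge (at x = 0). The plate is the same both ways round. In the rack its lowest 22 mm are in the groove; the rest can be pinched by the faces.
- blank_plate: a plate of the same size without a notch, in the rack's other groove; origin at its centre. Not needed; stands with its face parallel to the gauge plate, 80 mm away centre to centre.
- plate_rack: fixed wooden rack, 110 x 150 x 32 mm, origin under its centre; two grooves along its x, 10.5 mm wide, 20 mm and more deep, with floors 12 mm above the bench, at y = +40 and -40 mm
- jig: fixed spring jig on a plywood base, 260 (its x) x 170 (its y) x 18 mm; origin under the centre of the base. Its -x end is the front, toward which the rod pulls out, straight along the jig's -x. The rod runs along x at y = +45 mm, 60 mm above the bench, out of a fixed tube whose mouth is at x = +40 mm (60 mm behind the handle when the rod is in).
- slot_floor (a point): middle of the floor of the steel slot on the jig (jig frame x = -70, y = -55, z = 18 mm; axes as the jig's). The slot takes the plate on its long edge, with the plate's length along the jig's x: 84 mm long, 10 mm wide, upright walls 14 mm high, above them flared lips up to 22 mm above the floor. Home, the plate's centre is 35 mm above this point and its notch is straight above it.
- pull_handle: T-handle on the end of the rod; origin at the middle of its grip bar, a horizontal round bar of 16 mm diameter along the jig's y, 52 mm long, 125 mm above the bench. A stem 14 mm (x) by 24 mm (y) goes down from it to the rod. Pinch the bar from above, fingers fore and aft along the jig's x. Rod in: at jig x = -20, y = +45 mm.
- pointer_tip (a point): near the tip of the pointer, a thin straight wire (4 mm) that runs from the handle's stem sideways along the jig's -y, 81 mm above the bench; it ends 4 mm short of the side face of the seated plate, at notch height. It moves with the handle and is 50 mm behind the notch's middle when the rod is in.
- pull_rod (a joint): how far the rod is pulled out (m): 0 fully in, 0.080 at the end stop; the pointer is at the notch's middle at about 0.050. A spring draws it in with 6 N at 0 and 12 N at 0.050 (120 N/m); let go, it springs back.
- cup_mix: loose open light mixing cup, 70 mm wide, 71 mm high, a bystander behind the vice; origin under its centre
- jar_white: loose white screw jar, 68 mm wide, 99 mm high, a bystander behind the vice; origin under its centre

How it is judged:
By the outcome, as a careful person would: the job done as asked, in the order asked, and still so for the second after the job is handed in, while the arm keeps its last pose, push and grip.
It also fails if it takes over 58 s, if anything falls off the work surface, if the arm or the gripper's body presses on something with over 40 N, if the wrist force passes 120 N, or if a joint passes its speed limit or range.

## Working session

There is one attempt and no reset: what is moved stays moved. The work goes in short steps, Python scripts to look and compute and a tool call to move; the robot and the scene stay as the last step left them, time stands still between calls to the robot, and variables do not carry over. Pictures are saved under pics/ and viewed, about 8 in all and at most 12, crops included, and the job is handed in when it is done.

Besides the shell and the picture viewer there is one more tool, called after "Request:" as a command line: name --argument value ..., lists and objects as JSON in quotes. servo_tool: Moves the arm, as the interface text tells. Scaled input: -1 to 1 covers 20 cm each way for a shift and pi rad each way for a turn. Its arguments: {"type":"object","properties":{"slide":{"type":"array","items":{"type":"array","items":{"type":"number"}}},"rot":{"type":"array","items":{"type":"array","items":{"type":"number"}}},"claw":{"type":"array","items":{"type":"number"}}},"required":["slide","rot","claw"]}

```bash
mkdir -p pics; ls
cat > h.py <<'E'
import numpy as np, cv2
from plant import *
from scipy.spatial.transform import Rotation as Ro
def rotm(c):
    r=np.array(c["rotation"],float)
    return r if r.shape==(3,3) else Ro.from_euler('xyz',r).as_matrix()
def ray(c,u,v,fish=False):
    f=192/np.tan(np.radians(c["vertical_fov"])/2); x=u-c["cx"];y=v-c["cy"]
    if fish:
        r=np.hypot(x,y)+1e-9; t=r/f; d=np.array([np.sin(t)*x/r,np.sin(t)*y/r,np.cos(t)])
    else: d=np.array([x/f,y/f,1.])
    return rotm(c)@d
def onz(c,u,v,z,fish=False):
    d=ray(c,u,v,fish); p=np.array(c["position"]); return p+d*(z-p[2])/d[2]
def dep(c,u,v,fish=False):
    R=rotm(c); d=ray(c,u,v,fish); z=c["depth"][int(round(v)),int(round(u))]
    return np.array(c["position"])+d/(R[:,2]@d)*z
def tri(rs):
    A=0;b=0
    for p,d in rs:
        d=d/np.linalg.norm(d);M=np.eye(3)-np.outer(d,d);A=A+M;b=b+M@np.array(p)
    x=np.linalg.solve(A,b)
    return x,[np.linalg.norm((np.eye(3)-np.outer(d/np.linalg.norm(d),d/np.linalg.norm(d)))@(x-p)) for p,d in rs]
def save(c,n): cv2.imwrite(f"pics/{n}.png",c["frame"][:,:,::-1])
E
python3 - <<'E'
from h import *
print(get_obs())
names="gauge_plate blank_plate plate_rack jig slot_floor pull_handle pointer_tip cup_mix jar_white".split()
C={}
ims=[]
for n in("scene","side","wrist"):
    c=C[n]=capture(n); ims.append(c["frame"]);print(n,c["position"],np.round(c["rotation"],3).tolist(),c["vertical_fov"],c["cx"],c["cy"],(c["depth"]==0).mean())
for q in names:
    rs=[]
    for n in C:
        m=mark_of(q,n)
        if m:
            print(q,n,np.round(m[0]["xy"],1),round(m[0]["confidence"],2), [ (np.round(k["xy"]).tolist(),round(k["confidence"],2)) for k in m[1:3]])
            if m[0]["confidence"]>.4: rs.append((np.array(C[n]["position"]),ray(C[n],*m[0]["xy"],n=="wrist")))
    if len(rs)>1: print("   tri",*tri(rs))
print(grip_depth)
im=np.vstack([np.hstack(ims[:2]),np.hstack([ims[2],ims[2]*0])])[:,:,::-1]
cv2.imwrite("pics/a.png",cv2.resize(im,(800,600),interpolation=cv2.INTER_AREA))
E
```

```text
pics
{'time': 0.0, 'joint_positions': array([-1.49498889e+00,  3.42731155e-01,  1.52501114e+00,  1.35179534e-05,
        1.27534214e+00, -1.45991238e-01]), 'dq': array([-1.73090644e-03,  1.04376975e-03, -4.12727603e-05, -1.41810978e-03,
       -1.07311720e-03, -1.10665982e-03]), 'tau': array([-1.97648529e-03, -4.31246030e+01, -2.44224483e+01,  7.16049923e-02,
        5.58900239e-02, -1.06478396e-04]), 'tool_pos': array([ 115.49258736, -511.742996  ,  226.04261182]), 'tcp_rot': array([-3.14011862e+00, -2.29802656e-04,  2.21794559e-01]), 'contact_force': array([ 1.13019978,  1.23582972, -0.72749524]), 'moment': array([0.00866058, 0.01900894, 0.000899  ]), 'grip_width': 91.41657045563045}
scene [-86.62339058 801.99756132 665.29787193] [-2.077, 0.009, -2.486] 52.014566058719566 262.45919498592485 199.10346376057598 0.009455362955729166
side [146.07858621 629.90678121 966.55296623] [-2.417, -0.019, -2.603] 57.772801207717805 257.9581136179807 184.72843196772544 0.004114786783854167
wrist [ 192.42513964 -492.51956789  384.06153677] [2.841, 0.003, -1.35] 65.70646984690485 254.1707478849424 
[... 1126 characters left out ...]
27.52957634  130.46792504] [np.float64(0.6011915898447394), np.float64(0.6011915898447333)]
pointer_tip scene [328.7 167.2] 0.54 []
pointer_tip side [301.8 140.7] 0.57 []
   tri [ 496.87086363 -318.46972442   98.94622785] [np.float64(3.446625125500739), np.float64(3.446625125500733)]
cup_mix scene [249.6 224.7] 0.8 []
cup_mix side [235.1 208.7] 0.63 []
   tri [571.23168449  28.18963519  13.02380452] [np.float64(4.413365561967551), np.float64(4.4133655619674)]
jar_white scene [247.9 212. ] 0.9 [([215.0, 273.0], 0.66), ([317.0, 195.0], 0.51)]
jar_white side [237.7 189.9] 0.79 []
   tri [617.96170323 -38.91969913  12.3036864 ] [np.float64(7.572955068835019), np.float64(7.5729550688352365)]
18.8
```

View pics/a.png

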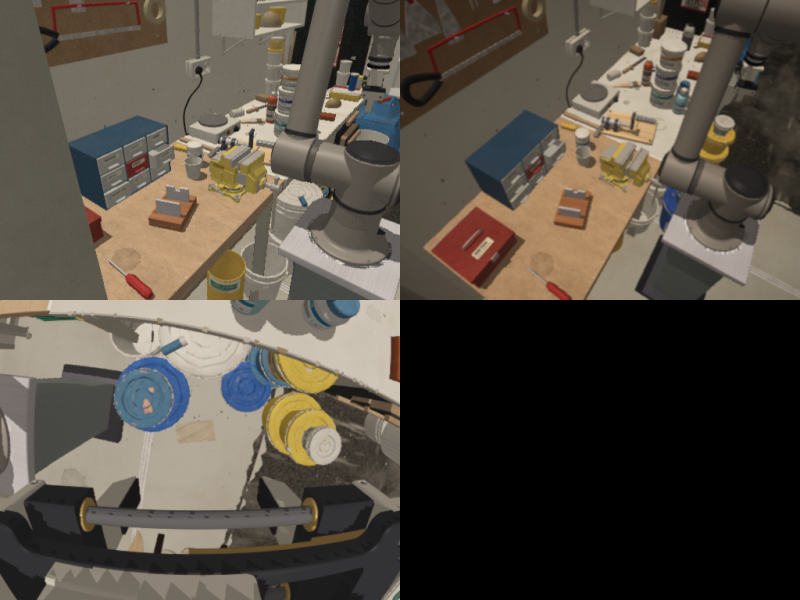

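The rack (about 490, 237) and the jig (about 510, -294, yaw near 0) are both visible, with the vice between them. Next I go above the jig for a close look.

```bash
cat >> h.py <<'E'
def go(x,y,z,yaw):
    o=get_obs(); R=Ro.from_euler('xyz',o["tcp_rot"]); T=Ro.from_euler('xyz',[np.pi,0,yaw])
    s=R.inv().apply(np.array([x,y,z])-o["tool_pos"])/200; w=(R.inv()*T).as_rotvec()/np.pi
    print("t",round(o["time"],2),"slide",np.round(s,4).tolist(),"rot",np.round(w,4).tolist(),"pos",np.round(o["tool_pos"],1),"rpy",np.round(o["tcp_rot"],4),"F",np.round(o["contact_force"],1),"w",round(o["grip_width"],1))
E
python3 -c "
from h import *
go(280,-400,270,0.1);go(440,-290,280,0)"
```

```text
t 1.5 slide [0.9256, -0.3661, -0.2163] rot [0.0, -0.0, 0.0388] pos [ 115.5 -512.1  226.7] rpy [ 3.1415 -0.      0.2218] F [0.  0.  0.4] w 91.5
t 1.5 slide [1.827, -0.7266, -0.2663] rot [0.0, -0.0, 0.0706] pos [ 115.5 -512.1  226.7] rpy [ 3.1415 -0.      0.2218] F [0.  0.  0.4] w 91.5
```

Request:
servo_tool --slide '[[0.3,-0.12,-0.2],[0.6,-0.24,-0.27],[0.9256,-0.366,-0.27],[0.9256,-0.366,-0.27]]' --rot '[[0,0,0.02],[0,0,0.05],[0,0,0.0706],[0,0,0.0706]]' --claw '[50,50,50,50]'

```text
time: 2.0
tool_pos: [282.2, -398.1, 281.4]
tcp_rot: [3.141, -0.001, 0.002]
contact_force: [-0.2, 0.1, -0.2]
grip_width: 56.7
```

```bash
python3 -c "
from h import *
go(440,-290,280,0)"
```

```text
t 2.0 slide [0.79, -0.5387, 0.0074] rot [0.0002, -0.0003, 0.0007] pos [ 282.2 -398.1  281.4] rpy [ 3.1408e+00 -1.0000e-03  2.3000e-03] F [-0.2  0.1 -0.2] w 56.7
```

Request:
servo_tool --slide '[[0.27,-0.18,0],[0.53,-0.36,0],[0.79,-0.54,0],[0.79,-0.54,0]]' --rot '[[0,0,0],[0,0,0],[0,0,0],[0,0,0]]' --claw '[50,50,50,50]'

```text
time: 2.5
tool_pos: [440.6, -289.3, 280.5]
tcp_rot: [-3.141, -0.001, 0.006]
contact_force: [-0.8, -1.3, 0.4]
grip_width: 50.0
```

```bash
cat > look.py <<'E'
from h import *
import sys
def look(qs,tag):
    c=capture("wrist"); save(c,tag); np.savez(f"pics/{tag}.npz",depth=c["depth"],frame=c["frame"],**{k:c[k] for k in("position","rotation","vertical_fov","cx","cy")})
    for q in qs:
        for k in mark_of(q,"wrist")[:2]:
            print(q,np.round(k["xy"],1),round(k["confidence"],2),"depthpt",np.round(dep(c,*k["xy"],True),1),"ray z=18/125:",np.round(onz(c,*k["xy"],18,True)[:2],1),np.round(onz(c,*k["xy"],125,True)[:2],1))
    print(c["position"])
look(sys.argv[2:],sys.argv[1]); o=get_obs(); print(o["tool_pos"],o["time"])
E
python3 look.py j1 jig slot_floor pull_handle pointer_tip
```

```text
jig [251.6 109.1] 0.96 depthpt [ 510.8 -282.8   18.3] ray z=18/125: [ 510.8 -282.8] [ 513.  -283.9]
jig [112.   37.3] 0.46 depthpt [624.6 -85.4  42.8] ray z=18/125: [631.2 -72.7] [ 602.8 -127.3]
slot_floor [302.  146.8] 0.78 depthpt [ 457.9 -355.4   17.6] ray z=18/125: [ 458.  -355.3] [ 473.6 -338. ]
pointer_tip [293.6 115. ] 0.97 depthpt [ 504.2 -339.1   39.1] ray z=18/125: [ 503.4 -341.9] [ 507.5 -328. ]
pointer_tip [302.8 145.9] 0.52 depthpt [ 459.3 -356.4   18. ] ray z=18/125: [ 459.3 -356.4] [ 474.6 -338.8]
[ 519.41819777 -287.19417835  438.45220488]
[ 436.95740934 -292.99228234  280.78429566] 2.75
```

View pics/j1.png

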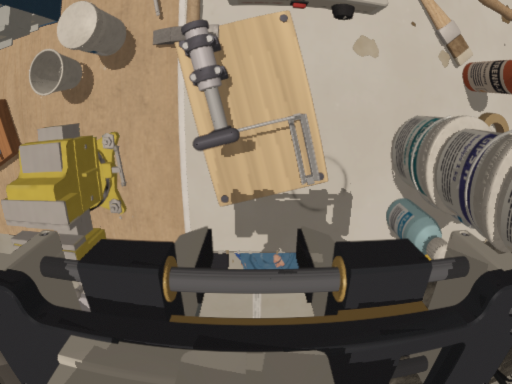

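The picture shows the handle bar at (216,138), the pointer running from (238,130) to (298,118), and the slot from (297,118) to (313,182). The jig is yawed about +15°. I'll fit its geometry from the depth data.

```bash
cat >> h.py <<'E'
def cloud(c):
    f=192/np.tan(np.radians(float(c["vertical_fov"]))/2); u,v=np.meshgrid(np.arange(512),np.arange(384))
    x=u-float(c["cx"]);y=v-float(c["cy"]);r=np.hypot(x,y)+1e-9;t=r/f
    d=np.stack([np.tan(t)*x/r,np.tan(t)*y/r,np.ones_like(t)],-1)*c["depth"][...,None]
    return d@rotm(c).T+np.array(c["position"])
def rect(P):
    (a,b),(w,h),an=cv2.minAreaRect(np.float32(P)); return np.round([a,b,w,h,an],1)
E
cat > an.py <<'E'
from h import *
import sys
c=dict(np.load(f"pics/{sys.argv[1]}.npz")); P=cloud(c)
reg=np.zeros((384,512),bool); reg[5:210,150:335]=1
def band(z0,z1,box):
    m=reg&(P[...,2]>z0)&(P[...,2]<z1); l,t,r,b=box; k=np.zeros_like(m);k[t:b,l:r]=1;m&=k
    n,lab,st,_=cv2.connectedComponentsWithStats(m.astype(np.uint8)); i=1+np.argmax(st[1:,4]); m=lab==i
    Q=P[m]; print((z0,z1),m.sum(),"rect",rect(Q[:,:2]),"mean",Q.mean(0).round(1),"zmax",Q[:,2].max().round(1))
    return m
band(14,22,(170,5,335,215)); band(30,46,(285,105,330,190)); band(110,140,(185,115,245,160)); band(70,92,(236,112,304,140))
sl=P[105:190,285:330]; print("slot z hist",np.histogram(sl[...,2],bins=[0,14,17,20,25,30,35,38,41,44,50,90]))
E
python3 an.py j1
```

```text
(14, 22) 14989 rect [ 514.3 -284.4  266.   170.9   13.5] mean [ 510.4 -296.4   17.9] zmax 22.0
(30, 46) 911 rect [ 457.9 -354.8  101.3   27.6   14.1] mean [ 457.2 -355.5   36.7] zmax 41.8
(110, 140) 668 rect [ 481.6 -246.2   16.3   50.8   13.8] mean [ 482.3 -246.3  131.2] zmax 134.8
(70, 92) 198 rect [ 495.6 -300.8    4.7   70.9   14.2] mean [ 495.3 -300.    82.5] zmax 85.0
slot z hist (array([ 395,  376, 1581,   57,   35,  276,  249,  376,   10,    0,   35]), array([ 0, 14, 17, 20, 25, 30, 35, 38, 41, 44, 50, 90]))
```

The fit is consistent. Jig yaw is 0.243, the slot centre is (457.9, -354.8), the handle is (481.6, -246.2) with its bar top at about 133, and the origin is about (512.3, -284.8). Now to the rack.

Request:
servo_tool --slide '[[0,-0.3,0],[0,-0.6,0],[0.05,-0.9,0],[0.05,-1,0]]' --rot '[[0,0,0],[0,0,0],[0,0,0],[0,0,0]]' --claw '[50,50,50,50]'

```text
time: 3.25
tool_pos: [447.4, -90.5, 281.1]
tcp_rot: [-3.142, -0.001, 0.0]
contact_force: [0.3, -0.4, 0.3]
grip_width: 49.9
```

Request:
servo_tool --slide '[[0,-0.3,0],[0,-0.6,0],[0.05,-0.9,0],[0.05,-1,0]]' --rot '[[0,0,0],[0,0,0],[0,0,0],[0,0,0]]' --claw '[50,50,50,50]'

```text
time: 3.75
tool_pos: [458.0, 109.4, 280.9]
tcp_rot: [-3.141, -0.001, 0.001]
contact_force: [-0.1, -0.6, 0.3]
grip_width: 49.5
```

Request:
servo_tool --slide '[[0,-0.3,0],[0,-0.5,0],[0,-0.6,0],[0,-0.6,0],[0,-0.6,0]]' --rot '[[0,0,-0.04],[0,0,-0.09],[0,0,-0.13],[0,0,-0.13],[0,0,-0.13]]' --claw '[50,50,50,50,50]'

```text
time: 4.38
tool_pos: [458.3, 226.5, 280.7]
tcp_rot: [3.141, 0.0, 0.404]
contact_force: [0.3, 0.4, -0.6]
grip_width: 49.8
```

```bash
python3 look.py r1 gauge_plate blank_plate plate_rack
```

```text
gauge_plate [290.5 140.5] 0.87 depthpt [505.6 200.1  68.8] ray z=18/125: [502.1 191.8] [509.4 209.2]
blank_plate [230.4 135.3] 0.63 depthpt [483.5 271.3  80.9] ray z=18/125: [475.2 273.3] [489.3 269.9]
plate_rack [256.9 136.1] 0.57 depthpt [490.1 239.   31.6] ray z=18/125: [488.8 238.3] [499.4 243.8]
plate_rack [231.4 136.5] 0.45 depthpt [480.7 270.   66.6] ray z=18/125: [474.2 271.3] [488.6 268.5]
[530.65447323 260.04082069 438.63191042]
[458.23745915 226.98445028 280.84553875] 4.575
```

View pics/r1.png

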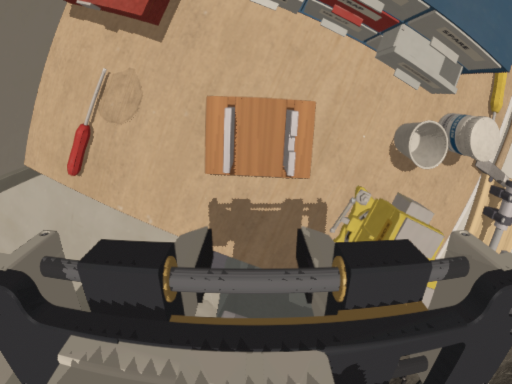

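The gauge plate is the right one, at about (291,143), with its notch visible. The blank is at (228,140).

Run:
```python
from h import *
c=dict(np.load("pics/r1.npz")); P=cloud(c)
def band(z0,z1,box):
    l,t,r,b=box; m=np.zeros((384,512),bool); m[t:b,l:r]=1; m&=(P[...,2]>z0)&(P[...,2]<z1)
    Q=P[m]; print((z0,z1),m.sum(),rect(Q[:,:2]),Q.mean(0).round(1),np.percentile(Q[:,2],[5,50,95]).round(1))
    return Q
band(77,88,(275,95,310,190)); band(60,74,(275,95,310,190)); band(77,88,(210,95,245,185)); Q=band(28,35,(200,90,320,185))
go(504,201,130,.35)
```

```text
(77, 88) 337 [504.  198.5  79.4   8.4  19.9] [503.6 198.6  81.5] [79.5 81.7 82.9]
(60, 74) 166 [505.  198.9  76.    8.2  19.4] [503.8 200.2  67.5] [62.3 67.8 71.9]
(77, 88) 440 [476.  273.1  79.    8.1  20.8] [476.4 273.1  81.8] [80.4 81.9 83.2]
(28, 35) 7053 [490.2 235.9 110.7 151.1  20.5] [491.8 237.   31.8] [30.5 31.9 33.2]
t 4.58 slide [0.1588, 0.2096, 0.7543] rot [0.0001, -0.0001, 0.0178] pos [458.2 227.  280.8] rpy [ 3.1414e+00 -2.0000e-04  4.0600e-01] F [-0.8  0.2  0.2] w 50.0
```

```bash
python3 -c "
from h import *
go(494.8,195.1,140,.354)"
```

```text
t 4.58 slide [0.1049, 0.2185, 0.7043] rot [0.0001, -0.0001, 0.0165] pos [458.2 227.  280.8] rpy [ 3.1414e+00 -2.0000e-04  4.0600e-01] F [-0.8  0.2  0.2] w 50.0
```

Request:
servo_tool --slide '[[0.07,0.14,0.2],[0.105,0.2185,0.45],[0.105,0.2185,0.704],[0.105,0.2185,0.704],[0.105,0.2185,0.704]]' --rot '[[0,0,0.0165],[0,0,0.0165],[0,0,0.0165],[0,0,0.0165],[0,0,0.0165]]' --claw '[45,45,45,45,45]'

```text
time: 5.2
tool_pos: [495.8, 196.3, 141.8]
tcp_rot: [3.141, -0.003, 0.356]
contact_force: [0.7, 0.3, 0.5]
grip_width: 44.9
```

```bash
python3 look.py r2 gauge_plate
python3 - <<'E'
from h import *
c=dict(np.load("pics/r2.npz")); P=cloud(c); o=get_obs()
m=(P[...,2]>77)&(P[...,2]<88)&(np.hypot(P[...,0]-504,P[...,1]-198.5)<60); n,l,s,_=cv2.connectedComponentsWithStats(m.astype(np.uint8)); print(s)
Q=P[m]; print(rect(Q[:,:2]),Q.mean(0))
v=np.array([np.cos(.354),np.sin(.354)]); w=np.array([-v[1],v[0]]); print("across plate wrt tcp",(Q[:,:2]-o["tool_pos"][:2])@w@np.ones(len(Q))/len(Q))
go(494.8,195.1,44,.354)
E
```

```text
gauge_plate [261.4 185.8] 0.73 depthpt [509.7 198.   68.2] ray z=18/125: [496.8 191.9] [524.3 204.9]
gauge_plate [485.  149.8] 0.28 depthpt [629.8 -25.9  37.5] ray z=18/125: [634.3 -44.5] [609.6  58.2]
[569.18167212 226.10289702 299.93444998]
[496.04730448 196.62249243 142.41943714] 5.3
[[     0      0    512    384 195859]
 [   255    145     10     40    398]
 [   255    207     10     36    351]]
[504.6 198.   79.8   7.4  20.9] [506.58738561 198.67568077  81.75130303]
across plate wrt tcp -1.7278683983354295
t 5.3 slide [-0.0107, 0.0046, 0.4921] rot [0.0002, -0.0015, 0.0008] pos [496.  196.6 142.4] rpy [ 3.1409 -0.0046  0.3566] F [-0.2 -0.1  0.7] w 44.7
```

View pics/r2.png

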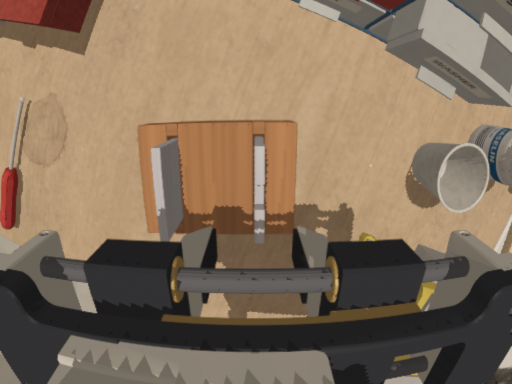

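The plate at (260,187) is centred between the fingers, and the close-range fit (504.6, 198.0) agrees with the first. Descending and gripping.

Request:
servo_tool --slide '[[-0.01,0.006,0.2],[-0.01,0.006,0.4],[-0.01,0.006,0.488],[-0.01,0.006,0.488],[-0.01,0.006,0.488]]' --rot '[[0,0,0],[0,0,0],[0,0,0],[0,0,0],[0,0,0]]' --claw '[45,45,45,45,45]'

```text
time: 5.92
tool_pos: [494.5, 194.8, 44.1]
tcp_rot: [3.141, -0.003, 0.357]
contact_force: [0.4, -0.1, -0.5]
grip_width: 45.1
```

Request:
servo_tool --slide '[[0,0,0],[0,0,0],[0,0,0],[0,0,0],[0,0,0]]' --rot '[[0,0,0],[0,0,0],[0,0,0],[0,0,0],[0,0,0]]' --claw '[0,0,0,0,0]'

```text
time: 6.55
tool_pos: [493.7, 193.0, 42.1]
tcp_rot: [3.139, 0.0, 0.357]
contact_force: [2.0, -6.6, -0.8]
grip_width: 8.1
```

Request:
servo_tool --slide '[[0,0,-0.1],[0,0,-0.25],[0,0,-0.5],[0,0,-0.8],[0,0,-0.8]]' --rot '[[0,0,0],[0,0,0],[0,0,0],[0,0,0],[0,0,0]]' --claw '[0,0,0,0,0]'

```text
time: 7.18
tool_pos: [495.6, 195.0, 207.0]
tcp_rot: [3.14, -0.01, 0.357]
contact_force: [-1.1, 1.0, -2.2]
grip_width: 7.5
```

Run:
```python
from h import *
c=capture("wrist"); save(c,"p1"); P=cloud(c); o=get_obs()
T=Ro.from_euler('xyz',o["tcp_rot"]); 
L=T.inv().apply((P-o["tool_pos"]).reshape(-1,3)).reshape(P.shape)
m=(abs(L[...,1])<7)&(L[...,2]>-60)&(L[...,2]<45)&(abs(L[...,0])<70)
n,l,s,ce=cv2.connectedComponentsWithStats(m.astype(np.uint8)); print(s[s[:,4]>20])
for i in range(1,n):
    if s[i,4]>20: Q=L[l==i]; print(i,Q.min(0).round(1),Q.max(0).round(1),Q.mean(0).round(1))
go(440,109,281,.354)
```

```text
[[     0      0    512    384 193634]
 [   244    148     29    121   2514]
 [   244    294     26     24    460]]
1 [  2.   -7.  -49.9] [53.6  7.  25.4] [ 30.5  -1.3 -33.7]
2 [-23.2  -7.  -59.9] [  4.6   4.1 -40.9] [-12.6  -1.6 -44.2]
t 7.22 slide [-0.4007, 0.3071, -0.3863] rot [0.0002, -0.0013, 0.0008] pos [494.  194.6 204. ] rpy [ 3.141  -0.0041  0.3566] F [-0.8 -0.2 -1. ] w 7.8
```

View pics/p1.png

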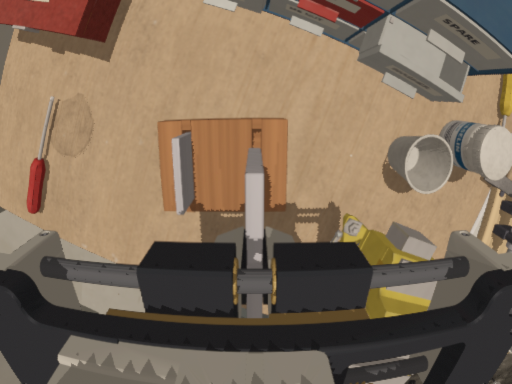

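Plate held; the gauge groove is empty and the blank is still in place. Carrying it over to the jig.

Request:
servo_tool --slide '[[-0.1,0.2,-0.15],[-0.25,0.5,-0.3],[-0.38,0.8,-0.386],[-0.4,1,-0.386],[-0.4,1,-0.386]]' --rot '[[0,0,0.02],[0,0,0.036],[0,0,0.036],[0,0,0.036],[0,0,0.036]]' --claw '[0,0,0,0,0]'

```text
time: 7.85
tool_pos: [487.8, -24.2, 277.9]
tcp_rot: [-3.141, 0.003, 0.238]
contact_force: [-0.7, 0.6, -1.7]
grip_width: 7.7
```

```bash
python3 -c "
from h import *
go(470,-180,281,.243)"
```

```text
t 7.85 slide [-0.27, 0.7361, -0.0153] rot [-0.0001, 0.0009, -0.0016] pos [487.8 -24.2 277.9] rpy [-3.1412e+00  2.7000e-03  2.3800e-01] F [-0.7  0.6 -1.7] w 7.7
```

Request:
servo_tool --slide '[[-0.1,0.25,-0.02],[-0.18,0.5,-0.02],[-0.27,0.736,-0.02],[-0.27,0.736,-0.02]]' --rot '[[0,0,0],[0,0,0],[0,0,0],[0,0,0]]' --claw '[0,0,0,0]'

```text
time: 8.35
tool_pos: [470.2, -178.4, 281.4]
tcp_rot: [-3.139, 0.003, 0.24]
contact_force: [0.9, 0.1, -0.6]
grip_width: 8.1
```

```bash
python3 -c "
from h import *
go(448.2,-357.2,230,.243)"
```

```text
t 8.35 slide [-0.3187, 0.8428, 0.2559] rot [-0.0007, 0.001, -0.001] pos [ 470.2 -178.4  281.4] rpy [-3.1393e+00  3.0000e-03  2.3990e-01] F [ 0.9  0.1 -0.6] w 8.1
```

Request:
servo_tool --slide '[[-0.1,0.27,0],[-0.2,0.55,0],[-0.319,0.843,0.15],[-0.319,0.843,0.256],[-0.319,0.843,0.256]]' --rot '[[0,0,0],[0,0,0],[0,0,0],[0,0,0],[0,0,0]]' --claw '[0,0,0,0,0]'

```text
time: 8.98
tool_pos: [449.2, -353.8, 229.0]
tcp_rot: [-3.135, 0.003, 0.244]
contact_force: [0.5, 0.7, -1.8]
grip_width: 8.1
```

Request:
servo_tool --slide '[[0,0,0],[0,0,0],[0,0,0]]' --rot '[[0,0,0],[0,0,0],[0,0,0]]' --claw '[0,0,0]'

```text
time: 9.35
tool_pos: [450.4, -355.3, 233.3]
tcp_rot: [3.14, -0.001, 0.245]
contact_force: [-0.1, 0.4, -0.8]
grip_width: 7.6
```

```bash
cat > fit.py <<'E'
from h import *
import sys
c=capture("wrist"); save(c,sys.argv[1]); P=cloud(c); o=get_obs()
np.savez(f"pics/{sys.argv[1]}.npz",depth=c["depth"],frame=c["frame"],**{k:c[k] for k in("position","rotation","vertical_fov","cx","cy")})
T=Ro.from_euler('xyz',o["tcp_rot"]); L=T.inv().apply((P-o["tool_pos"]).reshape(-1,3)).reshape(P.shape)
m=(abs(L[...,1])<12)&(L[...,2]>-55)&(L[...,2]<-25)&(L[...,0]>12)&(L[...,0]<70)
Q=L[m]; print("plate top in tool frame",len(Q),rect(Q[:,:2]),"x max",np.percentile(Q[:,0],[90,98]).round(1),"y",Q[:,1].mean().round(2),"z med",np.median(Q[:,2]).round(1))
def band(z0,z1,ctr,rad):
    m=(P[...,2]>z0)&(P[...,2]<z1)&(np.hypot(P[...,0]-ctr[0],P[...,1]-ctr[1])<rad)&(L[...,2]>10)
    Q=P[m]
    if len(Q)>10: print((z0,z1),len(Q),rect(Q[:,:2]),Q.mean(0).round(1))
band(110,140,(482,-246),35); band(32,46,(458,-355),60); band(70,92,(496,-300),42); band(14,22,(514,-284),170)
go(448.2,-357.2,100,.243)
E
python3 fit.py s1
```

```text
plate top in tool frame 1421 [31.8 -2.3 39.6  8.   0.2] x max [50.8 51.4] y -2.32 z med -39.8
(110, 140) 809 [ 481.9 -246.6   15.2   50.8   14.1] [ 482.7 -248.4  131.2]
(32, 46) 624 [ 458.5 -355.2   98.3   25.4   14.6] [ 472.2 -355.9   37.4]
(70, 92) 274 [ 494.8 -297.6    3.9   77.3   14. ] [ 495.1 -298.7   82.4]
(14, 22) 20019 [ 515.5 -279.   276.9  221.5   10.8] [ 513.8 -292.1   18. ]
t 9.4 slide [-0.0123, 0.0052, 0.6657] rot [0.0004, -0.0002, 0.0004] pos [ 450.2 -355.5  233.1] rpy [ 3.1404e+00 -7.0000e-04  2.4430e-01] F [ 0.6  0.5 -1.5] w 7.5
```

View pics/s1.png

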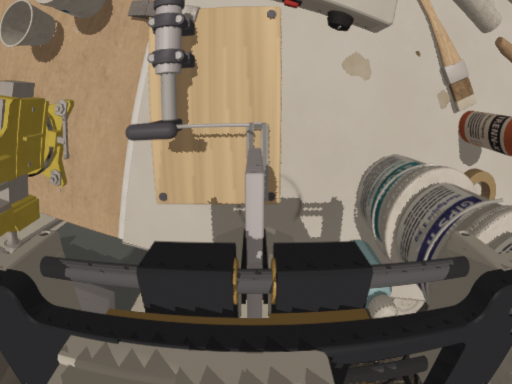

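The plate is held with its centre at +11.6 mm in tool x. The camera puts it at -2.3 mm in tool y, which is a camera bias because the jaws centre it. I'll place it relative to the slot in the same camera's terms, lower it to just above the lips and look again.

```bash
python3 -c "
from h import *
go(447.5,-360,84,.2435)"
```

```text
t 9.4 slide [-0.0192, 0.0178, 0.7457] rot [0.0004, -0.0002, 0.0002] pos [ 450.2 -355.5  233.1] rpy [ 3.1404e+00 -7.0000e-04  2.4430e-01] F [ 0.6  0.5 -1.5] w 7.5
```

Request:
servo_tool --slide '[[-0.019,0.018,0.25],[-0.019,0.018,0.5],[-0.019,0.018,0.7],[-0.019,0.018,0.745],[-0.019,0.018,0.745]]' --rot '[[0,0,0],[0,0,0],[0,0,0],[0,0,0],[0,0,0]]' --claw '[0,0,0,0,0]'

```text
time: 10.02
tool_pos: [447.4, -360.6, 84.1]
tcp_rot: [3.141, -0.0, 0.244]
contact_force: [-0.0, -0.1, -1.3]
grip_width: 7.8
```

Request:
servo_tool --slide '[[0,0,0],[0,0,0]]' --rot '[[0,0,0],[0,0,0]]' --claw '[0,0]'

```text
time: 10.28
tool_pos: [447.7, -360.9, 84.9]
tcp_rot: [3.139, -0.001, 0.243]
contact_force: [-0.2, -0.2, -1.6]
grip_width: 8.0
```

```bash
python3 fit.py s2
python3 - <<'E'
import cv2
i=cv2.imread("pics/s2.png")[90:240,190:340]; cv2.imwrite("pics/s2c.png",cv2.resize(i,(600,600),interpolation=cv2.INTER_CUBIC))
E
```

```text
plate top in tool frame 1427 [31.9 -2.1 39.5  8.   0.4] x max [50.8 51.3] y -2.06 z med -39.9
(32, 46) 1980 [ 469.7 -352.2   75.    26.8   13.9] [ 474.5 -350.5   37.6]
(14, 22) 38199 [ 493.4 -289.4  219.3  170.3   14.2] [ 501.2 -295.7   18. ]
t 10.32 slide [0.0078, -0.0162, -0.0769] rot [0.0007, -0.0004, 0.0002] pos [ 447.5 -360.8   84.6] rpy [ 3.1395e+00 -1.1000e-03  2.4350e-01] F [ 0.  -0.6 -1.3] w 8.3
```

View pics/s2c.png

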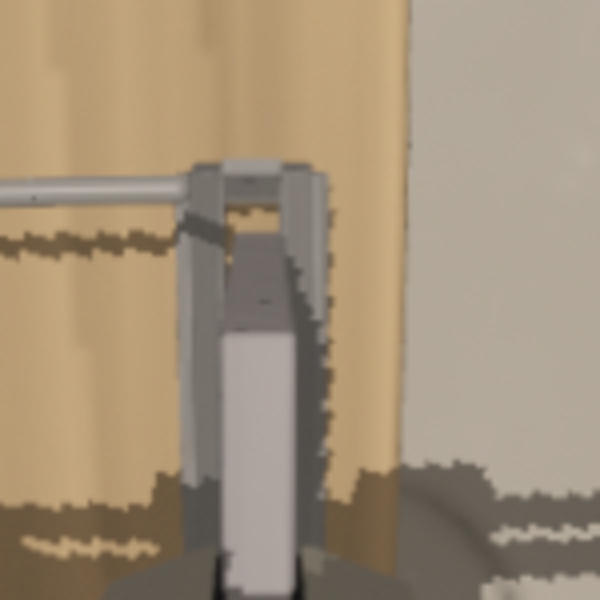

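The crop shows the plate's lower end, x about 231–282, lined up with the slot gap, x about 226–281, and a little of the slot floor ahead of it. Lowering it in small steps while watching the force.

Request:
servo_tool --slide '[[-0.001,-0.002,0.04],[-0.001,-0.002,0.08],[-0.001,-0.002,0.11],[-0.001,-0.002,0.11]]' --rot '[[0,0,0],[0,0,0],[0,0,0],[0,0,0]]' --claw '[0,0,0,0]'

```text
time: 10.82
tool_pos: [446.4, -359.7, 60.5]
tcp_rot: [-3.14, 0.001, 0.243]
contact_force: [-0.0, -0.7, -1.4]
grip_width: 7.4
```

Request:
servo_tool --slide '[[0,0,0.03],[0,0,0.055],[0,0,0.065],[0,0,0.07]]' --rot '[[0,0,0],[0,0,0],[0,0,0],[0,0,0]]' --claw '[0,0,0,0]'

```text
time: 11.32
tool_pos: [446.5, -359.8, 48.0]
tcp_rot: [-3.141, 0.0, 0.244]
contact_force: [-4.6, 3.5, 11.0]
grip_width: 7.8
```

The plate is home: z = 48.0 against the expected 48.2, with 11 N upward reaction. Releasing and lifting off.

Request:
servo_tool --slide '[[0,0,-0.005],[0,0,-0.007],[0,0,-0.007],[0,0,-0.007]]' --rot '[[0,0,0],[0,0,0],[0,0,0],[0,0,0]]' --claw '[30,30,30,30]'

```text
time: 11.82
tool_pos: [446.7, -359.9, 48.7]
tcp_rot: [3.142, 0.0, 0.243]
contact_force: [0.2, 0.4, 0.0]
grip_width: 29.7
```

Request:
servo_tool --slide '[[0,0,-0.15],[0,0,-0.4],[0,0,-0.7],[-0.1,0,-0.95],[-0.1,0,-0.95]]' --rot '[[0,0,0],[0,0,0],[0,0,0],[0,0,0],[0,0,0]]' --claw '[30,30,30,30,30]'

```text
time: 12.45
tool_pos: [427.9, -366.5, 243.3]
tcp_rot: [3.133, -0.004, 0.243]
contact_force: [-0.5, 0.4, -0.6]
grip_width: 29.7
```

```bash
cat > fit2.py <<'E'
from h import *
import sys
c=capture("wrist"); save(c,sys.argv[1]); P=cloud(c); o=get_obs()
np.savez(f"pics/{sys.argv[1]}.npz",depth=c["depth"],frame=c["frame"],**{k:c[k] for k in("position","rotation","vertical_fov","cx","cy")})
T=Ro.from_euler('xyz',o["tcp_rot"]); L=T.inv().apply((P-o["tool_pos"]).reshape(-1,3)).reshape(P.shape)
a=.2435; X=np.array([np.cos(a),np.sin(a)]); W=np.array([-X[1],X[0]]); O=np.array([512.3,-284.8])
J=np.stack([(P[...,:2]-O)@X,(P[...,:2]-O)@W,P[...,2]],-1)
def band(name,z0,z1,x0,x1,y0,y1):
    m=(J[...,2]>z0)&(J[...,2]<z1)&(J[...,0]>x0)&(J[...,0]<x1)&(J[...,1]>y0)&(J[...,1]<y1)&(L[...,2]>5)
    Q=J[m]; 
    if len(Q)>10: print(name,len(Q),"jig-frame p2,p98",np.percentile(Q,[2,98],axis=0).round(1).tolist(),"mean",Q.mean(0).round(1),rect(Q[:,:2]))
band("platetop",80,95,-130,-10,-75,-40);band("notch",66,78,-90,-50,-75,-40);band("slot",30,46,-140,0,-80,-30)
band("handle",115,140,-130,20,10,85);band("pointer",74,87,-130,10,-47,25)
go(481.8,-246.4,220,.2435+np.pi/2)
E
python3 fit2.py s3
```

```text
platetop 467 jig-frame p2,p98 [[-109.5, -58.6, 82.4], [-19.5, -42.8, 89.2]] mean [-68.1 -54.2  87.5] [-63.9 -53.9  93.5  16.6   6.6]
notch 138 jig-frame p2,p98 [[-80.9, -58.7, 72.4], [-62.6, -50.8, 75.6]] mean [-71.7 -54.8  73.7] [-71.5 -54.8   7.8  19.8  89.7]
slot 1064 jig-frame p2,p98 [[-116.1, -67.6, 31.2], [-22.7, -42.0, 40.8]] mean [-66.7 -54.9  36.7] [-70.3 -54.7 100.2  25.9   0.2]
handle 777 jig-frame p2,p98 [[-28.2, 20.5, 126.4], [-13.1, 67.1, 134.0]] mean [-20.6  42.8 131.1] [-20.6  44.6  15.9  51.3   0.1]
pointer 252 jig-frame p2,p98 [[-22.5, -44.9, 80.7], [-18.0, 22.7, 84.5]] mean [-20.1 -11.4  82.5] [-20.3 -10.9   4.8  70.2   0.1]
t 12.5 slide [0.4066, -0.5127, 0.1018] rot [0.0014, 0.0005, -0.5002] pos [ 427.5 -365.4  240.6] rpy [ 3.1378e+00 -1.9000e-03  2.4270e-01] F [-0.3 -0.3 -0.7] w 30.1
```

View pics/s3.png

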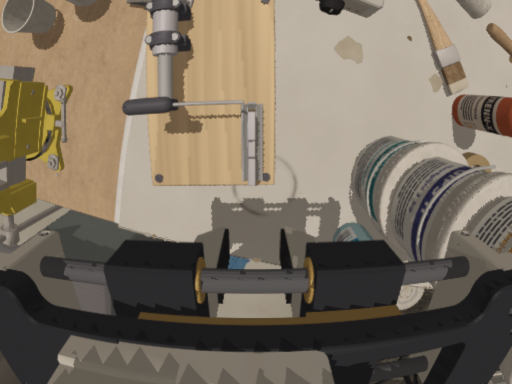

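The plate is seated: top at about 88 mm, notch centred at jig x = -71.6 in camera terms, pointer at -20.2. Now I turn to the handle with the jaws along jig x and the camera on the plate side.

Request:
servo_tool --slide '[[0.1,-0.12,0],[0.2,-0.25,0.05],[0.3,-0.4,0.1],[0.4,-0.5,0.1],[0.407,-0.505,0.1]]' --rot '[[0,0,0.055],[0,0,0.11],[0,0,0.165],[0,0,0.22],[0,0,0.27]]' --claw '[50,50,50,50,50]'

```text
time: 13.12
tool_pos: [482.2, -244.6, 216.7]
tcp_rot: [-3.141, 0.004, -0.607]
contact_force: [0.6, -0.0, -0.3]
grip_width: 50.0
```

Request:
servo_tool --slide '[[0,0,0],[0,0,0],[0,0,0],[0,0,0],[0,0,0]]' --rot '[[0,0,0.055],[0,0,0.11],[0,0,0.165],[0,0,0.22],[0,0,0.23]]' --claw '[50,50,50,50,50]'

```text
time: 13.75
tool_pos: [481.5, -246.5, 217.1]
tcp_rot: [3.14, 0.002, -1.327]
contact_force: [0.2, 0.1, 0.4]
grip_width: 49.9
```

```bash
sed -i 's/^go(.*/go(482.3,-248.4,107,.2435-np.pi\/2)/' fit2.py; python3 fit2.py g1
```

```text
platetop 550 jig-frame p2,p98 [[-108.8, -58.4, 82.0], [-19.8, -42.8, 89.4]] mean [-67.  -53.8  87.4] [-64.1 -53.8  93.   16.3   6.3]
notch 162 jig-frame p2,p98 [[-84.6, -57.5, 72.5], [-53.7, -50.2, 75.9]] mean [-71.4 -53.5  74. ] [-69.2 -53.7  37.7   7.3   1.7]
slot 1182 jig-frame p2,p98 [[-116.1, -68.1, 31.4], [-22.9, -41.9, 41.0]] mean [-67.4 -54.1  37.4] [-70.3 -55.2  26.8  99.3  90. ]
handle 972 jig-frame p2,p98 [[-28.6, 20.6, 125.6], [-13.1, 67.2, 133.9]] mean [-20.9  42.9 131. ] [-20.7  44.8  15.9  50.8   0.4]
pointer 289 jig-frame p2,p98 [[-21.7, -45.0, 80.7], [-18.7, 23.7, 84.1]] mean [-20.3 -11.   82.6] [-20.6 -11.    4.   71.6   0. ]
t 13.8 slide [0.0106, -0.0021, 0.5517] rot [0.0005, 0.0006, 0.0001] pos [ 481.6 -246.6  217.3] rpy [ 3.1400e+00  1.9000e-03 -1.3269e+00] F [-0.1  0.6 -0.3] w 50.1
```

View pics/g1.png

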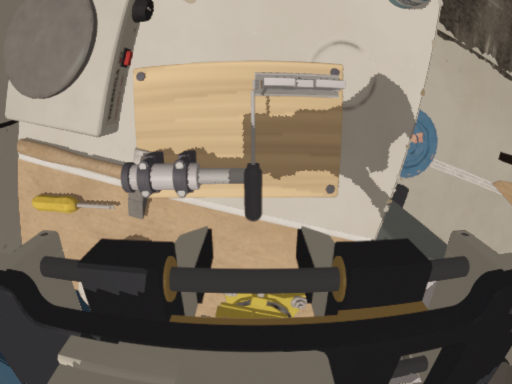

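The picture shows the handle at (253,190), the pointer running up to (254,90) and the seated plate at (300,83) with its notch. The readings agree with the earlier view. Descending onto the bar and gripping it.

Request:
servo_tool --slide '[[0.006,0,0.2],[0.006,0,0.4],[0.006,0,0.5517],[0.006,0,0.5517],[0.006,0,0.5517]]' --rot '[[0,0,0],[0,0,0],[0,0,0],[0,0,0],[0,0,0]]' --claw '[50,50,50,50,50]'

```text
time: 14.42
tool_pos: [482.8, -248.6, 109.3]
tcp_rot: [-3.141, -0.001, -1.326]
contact_force: [-0.9, -0.2, -0.4]
grip_width: 49.9
```

Request:
servo_tool --slide '[[0,0,0],[0,0,0],[0,0,0],[0,0,0],[0,0,0]]' --rot '[[0,0,0],[0,0,0],[0,0,0],[0,0,0],[0,0,0]]' --claw '[0,0,0,0,0]'

```text
time: 15.05
tool_pos: [483.1, -248.2, 108.7]
tcp_rot: [-3.14, -0.001, -1.327]
contact_force: [4.3, 2.2, 0.4]
grip_width: 15.1
```

Request:
servo_tool --slide '[[0,0.05,0],[0,0.11,0],[0,0.17,0],[0,0.22,0],[0,0.22,0]]' --rot '[[0,0,0],[0,0,0],[0,0,0],[0,0,0],[0,0,0]]' --claw '[0,0,0,0,0]'

```text
time: 15.68
tool_pos: [441.1, -258.8, 108.7]
tcp_rot: [-3.138, -0.001, -1.328]
contact_force: [10.3, 3.7, -3.4]
grip_width: 15.2
```

```bash
python3 fit2.py h1
python3 - <<'E'
import cv2
i=cv2.imread("pics/h1.png")[20:245,170:400]; cv2.imwrite("pics/h1c.png",cv2.resize(i,(613,600),interpolation=cv2.INTER_CUBIC))
E
```

```text
platetop 1413 jig-frame p2,p98 [[-109.0, -58.1, 82.0], [-32.3, -42.5, 89.3]] mean [-70.  -53.6  87.4] [-70.9 -49.2  18.4  80.   89.8]
notch 428 jig-frame p2,p98 [[-86.9, -58.0, 70.5], [-57.3, -50.3, 77.6]] mean [-71.6 -53.9  73.9] [-69.9 -54.1  39.6   7.9   0.6]
slot 2174 jig-frame p2,p98 [[-116.7, -68.1, 31.8], [-22.6, -41.9, 44.5]] mean [-69.9 -53.   37.8] [-70.1 -55.   26.7 100.3  89.9]
pointer 732 jig-frame p2,p98 [[-65.6, -45.0, 80.9], [-61.8, 23.3, 84.1]] mean [-63.8 -12.5  82.5] [-63.7 -10.7   3.8  71.4   0. ]
t 15.72 slide [-0.0009, -0.2109, 0.0094] rot [-0.0013, -0.0004, -0.0002] pos [ 441.4 -258.7  108.7] rpy [-3.1374e+00 -1.4000e-03 -1.3280e+00] F [10.8  4.5 -2.6] w 14.9
```

View pics/h1c.png

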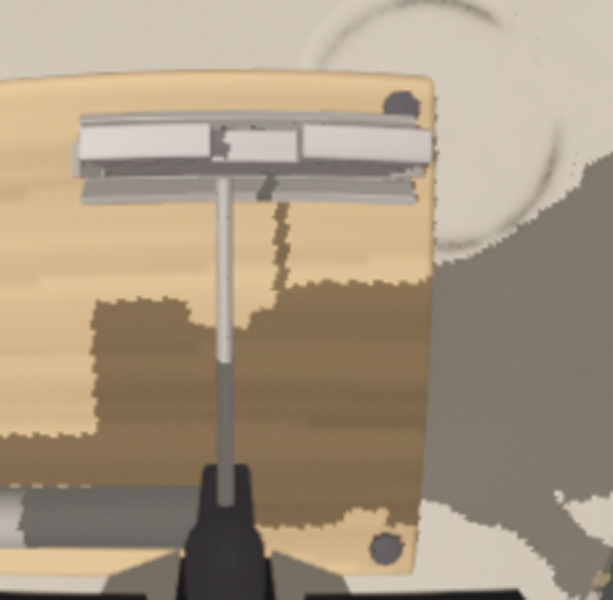

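The pointer at crop column 224 is still on the inner side of the notch (columns 222–300). I'll measure the notch edges precisely.

```bash
cat > nt.py <<'E'
from h import *
import sys
c=dict(np.load(f"pics/{sys.argv[1]}.npz")); P=cloud(c)
a=.2435; X=np.array([np.cos(a),np.sin(a)]); W=np.array([-X[1],X[0]]); O=np.array([512.3,-284.8])
J=np.stack([(P[...,:2]-O)@X,(P[...,:2]-O)@W,P[...,2]],-1).reshape(-1,3)
t=J[(J[:,2]>85)&(J[:,2]<92)&(J[:,1]>-60)&(J[:,1]<-48)&(J[:,0]>-120)&(J[:,0]<-25)]
x=np.sort(t[:,0]); g=np.diff(x); i=g.argmax(); print("top ends",x[[0,-1]].round(1),"gap",x[i].round(1),x[i+1].round(1),"mid",((x[i]+x[i+1])/2).round(2),"plate mid",((x[0]+x[-1])/2).round(2))
n=J[(J[:,2]>71)&(J[:,2]<76.5)&(J[:,1]>-60)&(J[:,1]<-48)&(J[:,0]>-95)&(J[:,0]<-45)]; print("notch floor",np.percentile(n[:,0],[5,50,95]).round(1))
p=J[(J[:,2]>78)&(J[:,2]<86)&(J[:,1]>-46)&(J[:,1]<15)&(J[:,0]>-125)&(J[:,0]<-5)]; k=np.polyfit(p[:,1],p[:,0],1); print("pointer x at y-45, y-55, y0",np.polyval(k,[-45,-55,0]).round(2))
E
python3 nt.py s3; python3 nt.py g1; python3 nt.py h1
```

```text
Traceback (most recent call last):
  File "nt.py", line 1, in <module>
    from h import *
  File "h.py", line 2, in <module>
    from plant import *
  File "scipy/spatial/_ckdtree.pyx", line 11, in init scipy.spatial._ckdtree
  File "nt.py", line 3, in <module>
    c=dict(np.load(f"pics/{sys.argv[1]}.npz")); P=cloud(c)
                                                  ^^^^^
NameError: name 'cloud' is not defined
Traceback (most recent call last):
  File "nt.py", line 1, in <module>
    from h import *
  File "h.py", line 2, in <module>
    from plant import *
  File "scipy/spatial/_ckdtree.pyx", line 11, in init scipy.spatial._ckdtree
  File "nt.py", line 3, in <module>
    c=dict(np.load(f"pics/{sys.argv[1]}.npz")); P=cloud(c)
                                                  ^^^^^
NameError: name 'cloud' is not defined
Traceback (most recent call last):
  File "nt.py", line 1, in <module>
    from h import *
  File "h.py", line 2, in <module>
    from plant import *
  File "scipy/spatial/_ckdtree.pyx", line 11, in init scipy.spatial._ckdtree
  File "nt.py", line 3, in <module>
    c=dict(np.load(f"pics/{sys.argv[1]}.npz")); P=cloud(c)
                                                  ^^^^^
NameError: name 'cloud' is not defined
```

My script's name shadows the standard `ntpath` module on this system, so I'll rename it.

```bash
mv nt.py notchfit.py; for n in s3 g1 h1; do python3 notchfit.py $n 2>&1 | tail -4; done
```

```text
top ends [-110.9  -31.2] gap -80.6 -60.0 mid -70.3 plate mid -71.04
notch floor [-80.6 -71.7 -62.7]
pointer x at y-45, y-55, y0 [-19.7  -19.6  -20.16]
top ends [-110.5  -31.1] gap -80.6 -60.8 mid -70.72 plate mid -70.79
notch floor [-82.3 -71.8 -53.9]
pointer x at y-45, y-55, y0 [-20.28 -20.3  -20.2 ]
top ends [-110.8  -30.9] gap -80.8 -60.8 mid -70.82 plate mid -70.87
notch floor [-80.3 -71.  -61.2]
pointer x at y-45, y-55, y0 [-63.64 -63.58 -63.89]
```

The notch centre is at jig x = -70.85 and the pointer at -63.7, so about 7.2 mm more pull is needed.

Request:
servo_tool --slide '[[0,0.018,0],[0,0.0365,0],[0,0.0365,0],[0,0.0365,0],[0,0.0365,0]]' --rot '[[0,0,0],[0,0,0],[0,0,0],[0,0,0],[0,0,0]]' --claw '[0,0,0,0,0]'

```text
time: 16.35
tool_pos: [434.8, -260.4, 108.7]
tcp_rot: [-3.137, -0.002, -1.328]
contact_force: [12.0, 3.8, -2.5]
grip_width: 15.0
```

```bash
python3 fit2.py h2|tail -1; python3 notchfit.py h2; sleep 0; python3 fit2.py h3|tail -1; python3 notchfit.py h3
python3 - <<'E'
import cv2
i=cv2.imread("pics/h3.png")[20:245,170:400]; cv2.imwrite("pics/h3c.png",cv2.resize(i,(613,600),interpolation=cv2.INTER_CUBIC))
E
```

```text
t 16.4 slide [-0.0011, -0.2449, 0.0096] rot [-0.0015, -0.0005, -0.0001] pos [ 434.8 -260.4  108.7] rpy [-3.1370e+00 -1.6000e-03 -1.3276e+00] F [11.5  3.9 -2.3] w 15.3
top ends [-110.6  -30.9] gap -80.9 -60.8 mid -70.85 plate mid -70.75
notch floor [-81.  -70.8 -60.1]
pointer x at y-45, y-55, y0 [-70.09 -70.02 -70.4 ]
t 16.45 slide [-0.0011, -0.2448, 0.0097] rot [-0.0015, -0.0005, -0.0001] pos [ 434.8 -260.4  108.7] rpy [-3.1370e+00 -1.7000e-03 -1.3276e+00] F [11.4  3.5 -3. ] w 15.3
top ends [-110.7  -31.1] gap -80.9 -60.8 mid -70.86 plate mid -70.89
notch floor [-80.9 -70.8 -60.1]
pointer x at y-45, y-55, y0 [-70.09 -70.02 -70.4 ]
```

View pics/h3c.png

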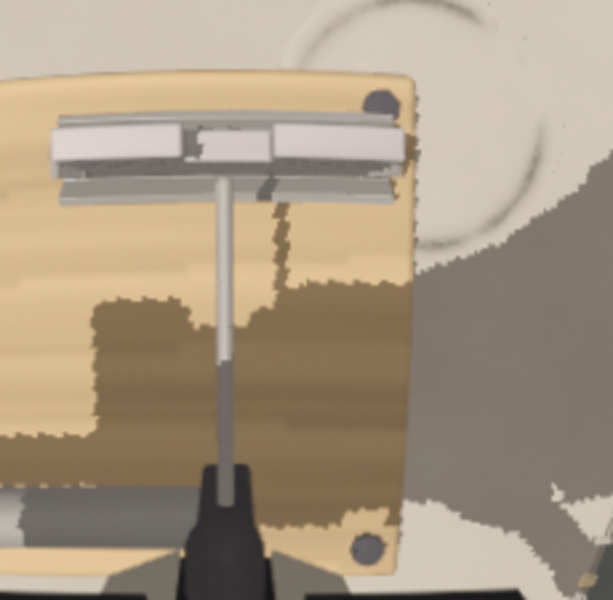

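The pointer, at column 224 in a notch spanning 182–274, is about 0.7 mm short of the middle. One small trim.

Request:
servo_tool --slide '[[0,0.004,0],[0,0.004,0],[0,0.004,0],[0,0.004,0]]' --rot '[[0,0,0],[0,0,0],[0,0,0],[0,0,0]]' --claw '[0,0,0,0]'

```text
time: 16.95
tool_pos: [434.1, -260.6, 108.7]
tcp_rot: [-3.137, -0.002, -1.328]
contact_force: [11.2, 3.6, -2.7]
grip_width: 15.5
```

```bash
python3 fit2.py h4; python3 notchfit.py h4
python3 - <<'E'
from h import *
C={n:capture(n) for n in("scene","side")}
for q in("cup_mix","jar_white"):
    print(q,[np.round(m[0]["xy"],1) for n in C if (m:=mark_of(q,n))])
E
```

```text
platetop 1414 jig-frame p2,p98 [[-109.2, -58.2, 81.8], [-32.6, -42.5, 89.2]] mean [-70.7 -53.6  87.4] [-70.6 -49.3  80.2  18.4   0.1]
notch 423 jig-frame p2,p98 [[-85.2, -58.0, 71.6], [-55.8, -50.3, 77.5]] mean [-70.9 -54.   73.8] [-70.  -54.1   7.9  39.2  89.8]
slot 2110 jig-frame p2,p98 [[-116.9, -68.2, 31.8], [-23.2, -41.9, 41.0]] mean [-70.  -53.   37.8] [-69.9 -55.2 101.2  27.3   0.4]
pointer 719 jig-frame p2,p98 [[-72.8, -45.0, 80.9], [-69.1, 23.2, 84.1]] mean [-71.1 -12.6  82.6] [-70.9 -10.7   3.8  71.3   0. ]
t 17.0 slide [-0.0012, -0.2488, 0.0096] rot [-0.0015, -0.0005, -0.0001] pos [ 434.1 -260.6  108.7] rpy [-3.1370e+00 -1.6000e-03 -1.3276e+00] F [11.7  4.7 -3.1] w 14.8
top ends [-110.7  -30.6] gap -81.0 -61.0 mid -70.99 plate mid -70.64
notch floor [-81.1 -70.9 -59.4]
pointer x at y-45, y-55, y0 [-70.86 -70.78 -71.19]
cup_mix [array([248.7, 224.7]), array([230.6, 207.3])]
jar_white [array([246.7, 208.4]), array([234.8, 187.9])]
```

The pointer is at -70.8 and the notch middle at -70.9. The pose is steady and the spring load reads about 12 N. Handing in.

```bash
python3 -c "
from plant import close_job; print(close_job())"
```

```text
the job is handed in; nothing more can be done
None
```

The gauge plate is seated in the jig slot and released. The gripper is holding the T-handle with the pointer at the middle of the notch, and I handed the job in at about 17 s of the 58 s allowed.

- **Plate:** I took it from the rack and lowered it into the slot. It met the floor at z = 48.0 mm (expected 48.2) with 11 N of reaction. I let go of it while the rod was still in. Its top measured about 88 mm both after release and at the end, so it stayed seated.
- **Rod:** I gripped the bar from above and pulled the rod out about 50.6 mm. The last check put the pointer at jig x = -70.8 mm and the notch middle between -70.6 and -71.0 mm. It held steady, with about 12 N on the wrist, which is the spring force expected at that pull.
- **Cup and jar:** The arm never touched them. The network marks moved 1–5 pixels between the first and last pictures, which I put down to network scatter.

**Disagreements:** The wrist camera saw the held plate about 2 mm to one side of the jaw centre. I placed the plate in the camera's own terms, and it went into the slot without catching. The gripper also read 15 mm on the 16 mm bar.

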